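Bring up the carport's backup power in a blackout

TASK

The mains are out: press in with the fingertips, lightly and in this order, the black switch on top of the yellow torch, then the green main button on the power station, then its blue outlet button; each stays in once pressed. Leave the red button out, and do not lift, tip or shift the torch or disturb the other things on the shelf.

Things in the scene. Friction and masses are not known exactly. Their poses are not given: they have to be found in the camera images.
- torch: Yellow LED work torch, 250 to 490 g, loose, lying on its flat base: body 130 x 52 x 45 mm high with a black lamp head 58 mm wide and 50 mm high at its +x end. Origin under the torch on the shelf, x along the torch towards the lamp, z up. Its switch sits on top, 10 mm behind the origin (x = -10 mm).
- torch_switch_top (a point): Centre of the upper face of the black round button (26 mm wide). Sinks with the button. Press straight down on it. On the torch, 60 mm above the shelf when out.
- torch_switch (a joint): Latching button, 26 mm wide round cap: value in m, 0 fully out (cap 14 mm proud), 0.008 fully in (cap 6 mm proud). Needs about 3 N to move, has no spring: it stays where it is pressed to. Its seat is rubber and gives about 1 mm per 4 N while it is pressed, then springs back. 0.0045 or more counts as pressed in.
- station: Grey portable power station with black bands, fixed and heavy, 150 (x) x 260 (y) x 110 mm high, dark display on its top and a carrying handle on its +x side. Origin under its centre on the shelf, z up. Three buttons (green, red, blue, in any order) stand in a row on its top, 25 mm from the centre line on the -x side, 65 mm apart, each in a flat black ring 42 mm wide and 3 mm high.
- green_button_top (a point): Centre of the upper face of the green round button (26 mm wide). Sinks with the button. Press straight down on it. On the power station (main switch), 127 mm above the shelf when out.
- green_button (a joint): Latching button, 26 mm wide round cap: value in m, 0 fully out (cap 14 mm proud), 0.008 fully in (cap 6 mm proud). Needs about 3 N to move, has no spring: it stays where it is pressed to. Its seat is rubber and gives about 1 mm per 4 N while it is pressed, then springs back. 0.0045 or more counts as pressed in.
- blue_button_top (a point): Centre of the upper face of the blue round button (26 mm wide). Sinks with the button. Press straight down on it. On the power station (outlet switch), 127 mm above the shelf when out.
- blue_button (a joint): Latching button, 26 mm wide round cap: value in m, 0 fully out (cap 14 mm proud), 0.008 fully in (cap 6 mm proud). Needs about 3 N to move, has no spring: it stays where it is pressed to. Its seat is rubber and gives about 1 mm per 4 N while it is pressed, then springs back. 0.0045 or more counts as pressed in.
- red_button_top (a point): Centre of the upper face of the red round button (26 mm wide). Sinks with the button. Press straight down on it. On the power station (to be left out), 127 mm above the shelf when out.
- red_button (a joint): Latching button, 26 mm wide round cap: value in m, 0 fully out (cap 14 mm proud), 0.008 fully in (cap 6 mm proud). Needs about 3 N to move, has no spring: it stays where it is pressed to. Its seat is rubber and gives about 1 mm per 4 N while it is pressed, then springs back. 0.0045 or more counts as pressed in.
- chock: Red plastic wheel chock, a wedge 160 x 80 mm and about 100 mm high, loose. Origin under its centre, the slope rises towards +x.
- nut_key: Chrome locking wheel nut key, a stepped round stub standing on end, 36 mm at its widest, 55 mm high, loose. Origin at the centre of its underside.
- bottle: Closed green spray bottle with a white head, standing upright, 76 mm wide, 227 mm high, loose. Origin at the centre of its underside.
- drip_tray: Grey plastic drip tray, 200 x 140 x 35 mm, open at the top, loose. Origin at the centre of its underside.
- green_pod: Flat black ring, 42 mm wide and 3 mm high, that carries the green button on the power station. Origin at its centre underneath, 110 mm above the shelf.
- blue_pod: Flat black ring, 42 mm wide and 3 mm high, that carries the blue button on the power station. Origin at its centre underneath, 110 mm above the shelf.
- red_pod: Flat black ring, 42 mm wide and 3 mm high, that carries the red button on the power station. Origin at its centre underneath, 110 mm above the shelf.
Things that resemble listed ones, but are neither listed nor needed, are in the scene too. There is more than one size of the torch; the one meant has the size given above.

How it is judged:
By the outcome, as a careful person would: the job done as asked, in the order asked, and still so for the second after the job is handed in, with the robot touching nothing.
It also fails if it takes over 51 s, if anything falls off the work surface, if the arm or the gripper's body presses on something with over 40 N, if the wrist force passes 120 N, or if a joint passes its speed limit or range.

ROBOT

A 7-joint arm with a two-finger parallel gripper is mounted at the origin on the work surface. World frame = base frame: x ahead of the robot, y to its left, z up, the work surface at z = 0. Lengths are in m, angles in rad, forces in N, time in s.
With the tool pointing down it reaches from about 0.35 to 0.9 m from the base axis. Payload 19.9 kg.
Tool frame: the origin (TCP) lies midway between the tips of the shut fingers; the grasp point (between the pads) lies 19 mm behind it (arm.pinch_z is the distance from the TCP to the grasp point, in m); z points along the fingers, y is the line along which they close (so a half turn about z gives the same grasp; the last joint's range is limited). The gripper opens to 94 mm and grips with 3 to 60 N. Pads are 16 mm wide; open, the fingers measure 119 mm over their backs; the gripper's body (75 mm by 177 mm) begins 78 mm behind the grasp point.
Start: joints at [-1.248, 0.417, -0.01, 1.614, 0.005, 1.111, -0.053], TCP at [0.223, 0.584, 0.205] pointing down, gripper open.
Joint ranges: [-2.81, 2.81], [-0.39, 2.02], [-1.27, 1.25], [0.06, 2.57], [-1.19, 4.33], [0.19, 2], [-2.82, 2.82]. Speed limits (rad/s): [1.89, 1.89, 2.39, 2.39, 3.01, 3.01, 3.01].

INTERFACE

Orientations are given as a unit quaternion [w, x, y, z].
In Python, from cell import arm gives the robot as it stands.
- The arm moves only by the tool drive_tool, never from a script. Its argument "rows" is a list of rows, each an object of numbers: "tx", "ty", "tz": the shift along the tool's x, y, z normalised to -1 to 1, where 1 is 40 mm; "ax", "ay", "az": the turn, a rotation vector about the tool's x, y, z normalised to -1 to 1, where 1 is 5 degrees; "grip": the opening, from 0 (shut) to 1 (fully open). In form: [{"tx": .., "ty": .., "tz": .., "ax": .., "ay": .., "az": .., "grip": ..}, ...]. A call has 1 to 12 rows; each row shifts and turns the commanded pose from where the row before left it, along the tool's axes as they then stand; what a row does not reach is not made up. A row lasts 1/12 s, in which the tool goes at most 41.7 mm and 7.16 degrees, less where a joint would pass 70% of its speed; a pose out of reach is approached as far as the arm can. A call with a number of a shift or a turn outside -1 to 1 is refused whole. A call with a gripper value outside its range is refused whole. The fingers move at their own pace and stop on an object; "force" is the grip in N (left out, the last holds). Time passes only in rows, so rows that do not move let the fingers close. It gives the time, the measured TCP pose, the force, the opening and the grip force at its end, in the units of the state.
- arm.observe(): the state, without advancing time (a new reading comes with each control period).
- arm.snapshot(name): name is "scene" or "top" or "wrist"; returns a dict with "img" (384x512x3 uint8, red, green, blue), "z_map" (384x512 float32, m along the optical axis (not along the pixel's ray), 0 where there is no reading), "camera_matrix" (3x3 intrinsics, pixels), "world_to_cam" (4x4, takes a point from world to camera coordinates). Camera axes: x right, y down, z forward; pixel columns grow to the right and rows downward; lengths in m; the calibration is good to about 2 mm. A picture is of the moment at which its call begins.
- arm.hand_in(): hands the job in; it is judged then, once.
Trained networks look in the newest picture that a camera, given by its name, has taken for a name from the list of things; names that differ only in an ending like _2 or _b are one class to them, and where a whole thing is asked for, a point or a joint stands for the part that bears it (a point fixed in the world has none). Each returns a list of dicts, best first, with "conf" (0 to 1); they miss things now and then, are a little off and sometimes report something else, mostly with a low value. They report only what shows in the picture. A call takes as long as a camera call. They do not tell look-alikes from the thing itself.
- arm.boxes_of(camera, name): "bbox" ([centre column, centre row, width, height] in pixels, round what is visible of it).
- arm.spot_point(camera, name): "uv" ([column, row] in pixels: a listed point, or the origin of a listed thing).
The state is a dict: "t": time; "qpos": joint angles; "dq": joint speeds; "effort": joint torques, N m; "tool_pos": TCP position; "tool_rot": TCP orientation; "force": force on the tool from outside, world axes, zero at the start; "moment": the same for the moment, N m; "grip_width": opening from 0.0 (shut) to 1.0 (fully open); "finger_force": force on a finger pad.
Only numpy, scipy, OpenCV 4.12 (cv2) and the standard library are available. Lean on these libraries where they do the work, as an engineer would, in place of code of your own. Each camera call takes 0.05 s, during which the arm holds its last target. There are 200 camera calls.

## Working session

There is one attempt and no reset: what is moved stays moved. The work goes in short steps, Python scripts to look and compute and a tool call to move; the robot and the scene stay as the last step left them, time stands still between calls to the robot, and variables do not carry over. Pictures are saved under pics/ and viewed, at most 10 in all, crops included, and the job is handed in when it is done.

Besides the shell and the picture viewer there is one more tool, called after "Call:" as name([rows], argument=value, ...), one row to a line, values as JSON. drive_tool: Moves the arm, as the interface text tells. Scaled input: -1 to 1 covers 40 mm each way for a shift and 5 degrees each way for a turn. Its arguments: {"type":"object","properties":{"rows":{"type":"array","items":{"type":"object","properties":{"tx":{"type":"number"},"ty":{"type":"number"},"tz":{"type":"number"},"ax":{"type":"number"},"ay":{"type":"number"},"az":{"type":"number"},"grip":{"type":"number"}}}},"force":{"type":"number"}},"required":["rows"]}

```bash
mkdir -p pics
cat > h.py <<'E'
import numpy as np, cv2
from cell import arm
def px2w(s,u,v,z=None):
    K=s["camera_matrix"];T=np.linalg.inv(s["world_to_cam"])
    r=np.linalg.inv(K)@[u,v,1]
    if z is None:
        p=s["z_map"][int(round(v))-1:int(round(v))+2,int(round(u))-1:int(round(u))+2]; d=np.median(p)
        return (T@np.r_[r*d,1])[:3]
    w=T[:3,:3]@r; o=T[:3,3]
    return o+w*(z-o[2])/w[2]
E
python3 - <<'E'
from h import *
ims=[]
for c in ["top","scene"]:
    s=arm.snapshot(c); np.save(f"{c}.npy",s,allow_pickle=True)
    cv2.imwrite(f"pics/{c}.png",s["img"][...,::-1])
    for n in ["torch","torch_switch_top","green_button_top","blue_button_top","red_button_top"]:
        for d in arm.spot_point(c,n)[:4]:
            u,v=d["uv"]; print(c,n,round(d["conf"],2),np.round(d["uv"]),px2w(s,u,v).round(3))
o=arm.observe();print(o["t"],o["tool_pos"],o["tool_rot"],o["force"])
E
```

```text
top torch 0.84 [397. 228.] [ 0.484 -0.485  0.058]
top torch 0.79 [334. 226.] [ 0.488 -0.304  0.044]
top torch 0.58 [293. 245.] [ 0.431 -0.184  0.031]
top torch 0.3 [326. 150.] [ 0.729 -0.294  0.003]
top torch_switch_top 0.45 [339. 234.] [ 0.466 -0.315  0.059]
top torch_switch_top 0.45 [295. 248.] [ 0.425 -0.19   0.04 ]
top torch_switch_top 0.41 [414. 231.] [ 0.477 -0.528  0.078]
top green_button_top 0.39 [195. 193.] [0.573 0.096 0.125]
top blue_button_top 0.4 [217. 194.] [0.571 0.036 0.125]
top blue_button_top 0.39 [239. 202.] [ 0.549 -0.026  0.125]
top red_button_top 0.46 [216. 195.] [0.57  0.039 0.125]
scene torch 0.78 [201. 181.] [ 0.511 -0.291  0.038]
scene torch 0.78 [243. 185.] [ 0.451 -0.167  0.034]
scene torch 0.61 [158. 163.] [ 0.541 -0.443  0.068]
scene torch_switch_top 0.62 [152. 141.] [ 0.472 -0.526  0.08 ]
scene torch_switch_top 0.54 [199. 166.] [ 0.474 -0.326  0.059]
scene torch_switch_top 0.52 [240. 178.] [ 0.431 -0.19   0.039]
scene green_button_top 0.55 [304. 221.] [0.574 0.099 0.129]
scene blue_button_top 0.6 [265. 200.] [ 0.56  -0.028  0.131]
scene red_button_top 0.43 [282. 212.] [0.575 0.033 0.129]
0.6 [0.22294107 0.58385574 0.20540718] [ 6.99494899e-06  1.81367723e-01  9.83415347e-01 -6.61781168e-05] [-0.51053766 -0.16533364 -0.07266946]
```

View pics/top.png

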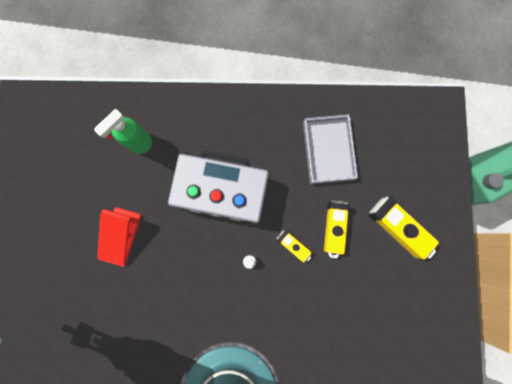

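View pics/scene.png

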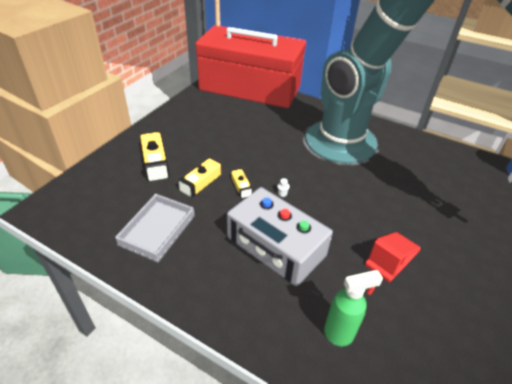

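The top view shows three torches, with switches at about (411,231), (337,231) and (296,247). Their heights measure 79, 59 and 40 mm, so the middle one (60 mm specified) is the one meant. The buttons are green (193,191), red (216,196) and blue (239,201). Next I refine the centres and check the choice in a crop.

Run:
```python
from h import *
for c,P in {"top":dict(sw=(337,231),g=(193,191),r=(216,196),b=(239,201)),"scene":dict(sw=(199,167),g=(304,226),r=(285,215),b=(267,203))}.items():
    s=np.load(f"{c}.npy",allow_pickle=True).item(); hsv=cv2.cvtColor(s["img"],cv2.COLOR_RGB2HSV).astype(int)
    for n,(u0,v0) in P.items():
        z=.06 if n=="sw" else .127; pts=[];uv=[]
        for v in range(v0-12,v0+13):
            for u in range(u0-12,u0+13):
                H,S,V=hsv[v,u]
                ok={"sw":V<80,"g":S>120 and 40<H<85,"r":S>120 and (H<10 or H>170),"b":S>120 and 95<H<125}[n]
                w=px2w(s,u,v)
                if ok and abs(w[2]-z)<.005: pts.append(w);uv.append((u,v))
        if not pts: print(c,n,"none");continue
        pts=np.array(pts);m=np.mean(uv,0)
        print(c,n,len(pts),m.round(1),pts.mean(0).round(4),np.ptp(pts,0).round(3),px2w(s,*m,z).round(4))
    # torch body extents
    if c=="top":
        pts=[]
        for v in range(190,270):
            for u in range(318,358):
                w=px2w(s,u,v)
                if w[2]>.03: pts.append(w)
        pts=np.array(pts); print(cv2.minAreaRect((pts[:,:2]*1000).astype(np.float32)), pts[:,2].max())
        cv2.imwrite("pics/crop.png",cv2.resize(s["img"][170:280,160:450,::-1],None,fx=2.7,fy=2.7,interpolation=cv2.INTER_CUBIC))
```

```text
top sw 54 [337.6 230.6] [ 0.4753 -0.3113  0.059 ] [0.02  0.02  0.006] [ 0.4753 -0.3111  0.06  ]
top g 66 [192.3 190.9] [0.5791 0.1027 0.1255] [0.022 0.025 0.005] [0.5789 0.1024 0.127 ]
top r 71 [215.6 195.5] [0.5673 0.0388 0.1249] [0.025 0.025 0.005] [0.567  0.0386 0.127 ]
top b 68 [238.9 200. ] [ 0.5555 -0.0254  0.1253] [0.022 0.022 0.005] [ 0.5553 -0.0255  0.127 ]
((485.11328125, -316.024658203125), (58.49003219604492, 150.9442596435547), 85.13471984863281) 0.06070319600410734
scene sw 23 [201.  168.4] [ 0.4804 -0.3118  0.0598] [0.013 0.023 0.008] [ 0.4805 -0.3117  0.06  ]
scene g 46 [303.7 225. ] [0.5852 0.1041 0.1272] [0.016 0.022 0.007] [0.5851 0.1041 0.127 ]
scene r 50 [284.9 212.7] [0.572  0.0409 0.1275] [0.019 0.024 0.009] [0.5716 0.0407 0.127 ]
scene b 45 [266.4 201.2] [ 0.56   -0.0237  0.1274] [0.02  0.023 0.008] [ 0.5596 -0.0239  0.127 ]
```

View pics/crop.png

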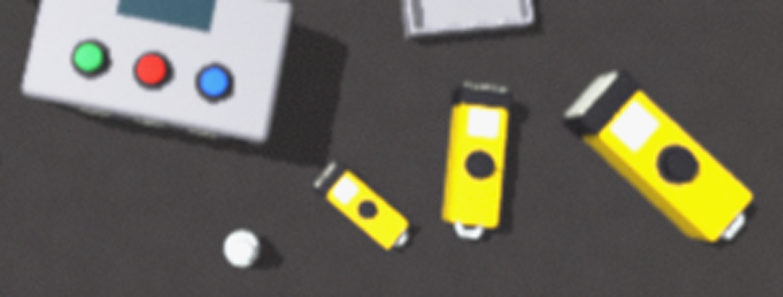

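The crop confirms it: the middle torch (switch at crop 480,165, i.e. top 337.6,230.6) has the given width and switch height. I'll shut the fingers and move across high.

Call:
drive_tool([
  {"tx": -0.1, "ty": -0.15, "tz": -0.3, "grip": 0},
  {"tx": -0.3, "ty": -0.4, "tz": -0.3, "grip": 0},
  {"tx": -0.46, "ty": -0.62, "grip": 0},
  {"tx": -0.46, "ty": -0.62, "grip": 0},
  {"tx": -0.46, "ty": -0.62, "grip": 0},
  {"tx": -0.46, "ty": -0.62, "grip": 0},
  {"tx": -0.46, "ty": -0.62, "grip": 0},
  {"tx": -0.46, "ty": -0.62, "grip": 0},
  {"tx": -0.46, "ty": -0.62, "grip": 0},
  {"tx": -0.46, "ty": -0.62, "grip": 0},
  {"tx": -0.46, "ty": -0.62, "grip": 0},
  {"tx": -0.46, "ty": -0.62, "grip": 0},
], force=20)

```text
validation failed for argument at $.ro...
```

Call:
drive_tool([
  {"tx": -0.46, "ty": -0.62, "grip": 0},
  {"tx": -0.46, "ty": -0.62, "grip": 0},
  {"tx": -0.46, "ty": -0.62, "grip": 0},
  {"tx": -0.46, "ty": -0.62, "grip": 0},
  {"tx": -0.46, "ty": -0.62, "grip": 0},
  {"tx": -0.46, "ty": -0.62, "grip": 0},
  {"tx": -0.46, "ty": -0.62, "grip": 0},
  {"tx": -0.46, "ty": -0.62, "grip": 0},
  {"tx": -0.46, "ty": -0.62, "grip": 0},
  {"tx": -0.3, "ty": -0.4, "grip": 0},
  {"tx": -0.1, "ty": -0.2, "grip": 0},
  {"grip": 0},
])

```text
validation failed for argument at $.ro...
```

Call:
drive_tool([
  {"tx": -0.1, "ty": -0.15, "tz": -0.3, "ax": 0, "ay": 0, "az": 0, "grip": 0},
  {"tx": -0.3, "ty": -0.4, "tz": -0.3, "ax": 0, "ay": 0, "az": 0, "grip": 0},
  {"tx": -0.46, "ty": -0.62, "tz": 0, "ax": 0, "ay": 0, "az": 0, "grip": 0},
  {"tx": -0.46, "ty": -0.62, "tz": 0, "ax": 0, "ay": 0, "az": 0, "grip": 0},
  {"tx": -0.46, "ty": -0.62, "tz": 0, "ax": 0, "ay": 0, "az": 0, "grip": 0},
  {"tx": -0.46, "ty": -0.62, "tz": 0, "ax": 0, "ay": 0, "az": 0, "grip": 0},
  {"tx": -0.46, "ty": -0.62, "tz": 0, "ax": 0, "ay": 0, "az": 0, "grip": 0},
  {"tx": -0.46, "ty": -0.62, "tz": 0, "ax": 0, "ay": 0, "az": 0, "grip": 0},
  {"tx": -0.46, "ty": -0.62, "tz": 0, "ax": 0, "ay": 0, "az": 0, "grip": 0},
  {"tx": -0.46, "ty": -0.62, "tz": 0, "ax": 0, "ay": 0, "az": 0, "grip": 0},
], force=20)

```text
t: 1.43
tool_pos: [0.297, 0.318, 0.2303]
tool_rot: [0.0, 0.181, 0.983, 0.001]
force: [1.8, -0.2, 0.3]
grip_width: 0.329
finger_force: 0.0
```

Call:
drive_tool([
  {"tx": -0.46, "ty": -0.62, "tz": 0, "ax": 0, "ay": 0, "az": 0, "grip": 0},
  {"tx": -0.46, "ty": -0.62, "tz": 0, "ax": 0, "ay": 0, "az": 0, "grip": 0},
  {"tx": -0.46, "ty": -0.62, "tz": 0, "ax": 0, "ay": 0, "az": 0, "grip": 0},
  {"tx": -0.46, "ty": -0.62, "tz": 0, "ax": 0, "ay": 0, "az": 0, "grip": 0},
  {"tx": -0.46, "ty": -0.62, "tz": 0, "ax": 0, "ay": 0, "az": 0, "grip": 0},
  {"tx": -0.46, "ty": -0.62, "tz": 0, "ax": 0, "ay": 0, "az": 0, "grip": 0},
  {"tx": -0.46, "ty": -0.62, "tz": 0, "ax": 0, "ay": 0, "az": 0, "grip": 0},
  {"tx": -0.46, "ty": -0.62, "tz": 0, "ax": 0, "ay": 0, "az": 0, "grip": 0},
  {"tx": -0.46, "ty": -0.62, "tz": 0, "ax": 0, "ay": 0, "az": 0, "grip": 0},
  {"tx": -0.46, "ty": -0.62, "tz": 0, "ax": 0, "ay": 0, "az": 0, "grip": 0},
  {"tx": -0.46, "ty": -0.62, "tz": 0, "ax": 0, "ay": 0, "az": 0, "grip": 0},
  {"tx": -0.46, "ty": -0.62, "tz": 0, "ax": 0, "ay": 0, "az": 0, "grip": 0},
])

```text
t: 2.43
tool_pos: [0.3968, -0.0388, 0.2303]
tool_rot: [0.0, 0.181, 0.983, 0.001]
force: [1.1, 0.4, -1.0]
grip_width: 0.005
finger_force: 0.0
```

Call:
drive_tool([
  {"tx": -0.46, "ty": -0.62, "tz": 0, "ax": 0, "ay": 0, "az": 0, "grip": 0},
  {"tx": -0.46, "ty": -0.62, "tz": 0, "ax": 0, "ay": 0, "az": 0, "grip": 0},
  {"tx": -0.46, "ty": -0.62, "tz": 0, "ax": 0, "ay": 0, "az": 0, "grip": 0},
  {"tx": -0.3, "ty": -0.4, "tz": 0, "ax": 0, "ay": 0, "az": 0, "grip": 0},
  {"tx": -0.1, "ty": -0.2, "tz": 0, "ax": 0, "ay": 0, "az": 0, "grip": 0},
  {"tx": 0, "ty": 0, "tz": 0, "ax": 0, "ay": 0, "az": 0, "grip": 0},
  {"tx": 0, "ty": 0, "tz": 0, "ax": 0, "ay": 0, "az": 0, "grip": 0},
])

```text
t: 3.02
tool_pos: [0.428, -0.1544, 0.2298]
tool_rot: [0.0, 0.182, 0.983, 0.0]
force: [-0.2, 0.7, 0.0]
grip_width: 0.005
finger_force: 0.0
```

Run:
```python
from h import *
s=arm.snapshot("wrist"); np.save("w1.npy",s,allow_pickle=True); cv2.imwrite("pics/w1.png",s["img"][...,::-1])
for n in ["torch_switch_top","green_button_top","blue_button_top","red_button_top"]:
    for d in arm.spot_point("wrist",n)[:2]: print(n,d["conf"],d["uv"],px2w(s,*d["uv"]))
o=arm.observe();print(o["t"],o["tool_pos"],o["tool_rot"],o["qpos"],o["force"],o["grip_width"])
```

```text
torch_switch_top 0.7 [168.0, 253.4] [ 0.47763448 -0.30962113  0.05971915]
torch_switch_top 0.66 [233.3, 188.0] [ 0.42648313 -0.1917845   0.04108124]
blue_button_top 0.92 [403.7, 256.8] [ 0.55619888 -0.02639203  0.12615842]
red_button_top 0.74 [462.0, 243.7] [0.5637218  0.03865424 0.12652792]
3.2667 [ 0.4283312  -0.15359048  0.22968032] [1.73818792e-04 1.80784053e-01 9.83522756e-01 2.92012081e-04] [-0.43626473  0.09230466  0.7627535   2.00796092 -0.07347219  1.0676911
  1.56704398] [0.49350963 0.73392358 0.19061166] 0.006083881124672325
```

View pics/w1.png

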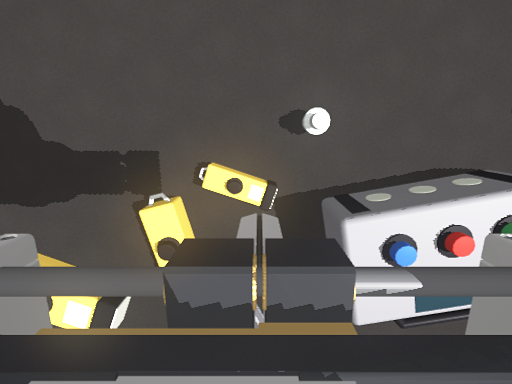

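The wrist view shows the middle torch's switch at (168,250), blue at (403,254) and red at (460,243), which agrees with the earlier measurements. Now I move above the switch.

Call:
drive_tool([
  {"tx": -0.42, "ty": -0.54, "tz": 0, "ax": 0, "ay": 0, "az": 0, "grip": 0},
  {"tx": -0.42, "ty": -0.54, "tz": 0.3, "ax": 0, "ay": 0, "az": 0, "grip": 0},
  {"tx": -0.42, "ty": -0.54, "tz": 0.5, "ax": 0, "ay": 0, "az": 0, "grip": 0},
  {"tx": -0.42, "ty": -0.54, "tz": 0.5, "ax": 0, "ay": 0, "az": 0, "grip": 0},
  {"tx": -0.42, "ty": -0.54, "tz": 0.5, "ax": 0, "ay": 0, "az": 0, "grip": 0},
  {"tx": -0.42, "ty": -0.54, "tz": 0.5, "ax": 0, "ay": 0, "az": 0, "grip": 0},
  {"tx": 0, "ty": 0, "tz": 0.5, "ax": 0, "ay": 0, "az": 0, "grip": 0},
  {"tx": 0, "ty": 0, "tz": 0.3, "ax": 0, "ay": 0, "az": 0, "grip": 0},
  {"tx": 0, "ty": 0, "tz": 0, "ax": 0, "ay": 0, "az": 0, "grip": 0},
  {"tx": 0, "ty": 0, "tz": 0, "ax": 0, "ay": 0, "az": 0, "grip": 0},
  {"tx": 0, "ty": 0, "tz": 0, "ax": 0, "ay": 0, "az": 0, "grip": 0},
])

```text
t: 4.18
tool_pos: [0.4769, -0.3108, 0.1067]
tool_rot: [0.001, 0.181, 0.984, 0.0]
force: [-0.5, -0.3, 0.0]
grip_width: 0.001
finger_force: 0.0
```

Run:
```python
from h import *
o=arm.observe();p=o["tool_pos"];print(o["t"],p,o["qpos"],o["force"])
R=np.array([[-.9346,.3556,0],[.3556,.9346,0],[0,0,-1]])
print("units",R.T@(np.array([.477,-.3105,.06])-p)/.04)
```

```text
4.1833 [ 0.47690983 -0.31077024  0.10673565] [-0.01927993  0.52560732  0.70919731  1.86175639 -0.42759367  0.91007172
  2.0987075 ] [-0.49932653 -0.27989859  0.02821521]
units [2.95691565e-04 7.11569361e-03 1.16839133e+00]
```

Call:
drive_tool([
  {"tx": 0, "ty": 0, "tz": 0.4, "ax": 0, "ay": 0, "az": 0, "grip": 0},
  {"tx": 0, "ty": 0, "tz": 0.4, "ax": 0, "ay": 0, "az": 0, "grip": 0},
  {"tx": 0, "ty": 0, "tz": 0.2, "ax": 0, "ay": 0, "az": 0, "grip": 0},
  {"tx": 0, "ty": 0, "tz": 0.05, "ax": 0, "ay": 0, "az": 0, "grip": 0},
  {"tx": 0, "ty": 0, "tz": 0.05, "ax": 0, "ay": 0, "az": 0, "grip": 0},
  {"tx": 0, "ty": 0, "tz": 0.05, "ax": 0, "ay": 0, "az": 0, "grip": 0},
  {"tx": 0, "ty": 0, "tz": 0.05, "ax": 0, "ay": 0, "az": 0, "grip": 0},
  {"tx": 0, "ty": 0, "tz": 0, "ax": 0, "ay": 0, "az": 0, "grip": 0},
  {"tx": 0, "ty": 0, "tz": 0, "ax": 0, "ay": 0, "az": 0, "grip": 0},
])

```text
t: 4.93
tool_pos: [0.4767, -0.3116, 0.058]
tool_rot: [0.001, 0.181, 0.983, -0.0]
force: [1.4, -0.2, 1.6]
grip_width: 0.007
finger_force: 1.1
```

Call:
drive_tool([
  {"tx": 0, "ty": 0, "tz": 0.05, "ax": 0, "ay": 0, "az": 0, "grip": 0},
  {"tx": 0, "ty": 0, "tz": 0.05, "ax": 0, "ay": 0, "az": 0, "grip": 0},
  {"tx": 0, "ty": 0, "tz": 0, "ax": 0, "ay": 0, "az": 0, "grip": 0},
  {"tx": 0, "ty": 0, "tz": 0, "ax": 0, "ay": 0, "az": 0, "grip": 0},
])

```text
t: 5.27
tool_pos: [0.4763, -0.3115, 0.0535]
tool_rot: [-0.0, 0.181, 0.983, -0.0]
force: [1.2, 0.2, 2.3]
grip_width: 0.005
finger_force: 1.0
```

Call:
drive_tool([
  {"tx": 0, "ty": 0, "tz": 0.025, "ax": 0, "ay": 0, "az": 0, "grip": 0},
  {"tx": 0, "ty": 0, "tz": 0.025, "ax": 0, "ay": 0, "az": 0, "grip": 0},
  {"tx": 0, "ty": 0, "tz": 0, "ax": 0, "ay": 0, "az": 0, "grip": 0},
  {"tx": 0, "ty": 0, "tz": 0, "ax": 0, "ay": 0, "az": 0, "grip": 0},
])

```text
t: 5.6
tool_pos: [0.4763, -0.3114, 0.0515]
tool_rot: [0.0, 0.181, 0.983, -0.0]
force: [2.0, 0.4, 3.0]
grip_width: 0.006
finger_force: 1.4
```

Sunk about 7.7 mm with a 3 N reading. Retract and check.

Call:
drive_tool([
  {"tx": 0, "ty": 0, "tz": -0.1, "ax": 0, "ay": 0, "az": 0, "grip": 0},
  {"tx": 0, "ty": 0, "tz": -0.3, "ax": 0, "ay": 0, "az": 0, "grip": 0},
  {"tx": 0, "ty": 0, "tz": -0.7, "ax": 0, "ay": 0, "az": 0, "grip": 0},
  {"tx": 0, "ty": 0, "tz": -0.8, "ax": 0, "ay": 0, "az": 0, "grip": 0},
  {"tx": 0, "ty": 0, "tz": -0.8, "ax": 0, "ay": 0, "az": 0, "grip": 0},
  {"tx": 0, "ty": 0, "tz": -0.8, "ax": 0, "ay": 0, "az": 0, "grip": 0},
  {"tx": 0.1, "ty": 0.4, "tz": -0.4, "ax": 0, "ay": 0, "az": 0, "grip": 0},
  {"tx": 0.1, "ty": 0.8, "tz": 0, "ax": 0, "ay": 0, "az": 0, "grip": 0},
  {"tx": 0.1, "ty": 0.8, "tz": 0, "ax": 0, "ay": 0, "az": 0, "grip": 0},
  {"tx": 0.1, "ty": 0.8, "tz": 0, "ax": 0, "ay": 0, "az": 0, "grip": 0},
  {"tx": 0.1, "ty": 0.8, "tz": 0, "ax": 0, "ay": 0, "az": 0, "grip": 0},
  {"tx": 0.1, "ty": 0.5, "tz": 0, "ax": 0, "ay": 0, "az": 0, "grip": 0},
])

```text
t: 6.6
tool_pos: [0.5127, -0.1466, 0.2082]
tool_rot: [-0.0, 0.18, 0.984, 0.0]
force: [0.2, 0.1, -0.3]
grip_width: 0.004
finger_force: 0.0
```

```bash
cat > chk.py <<'E'
from h import *
P=dict(sw=(.4765,-.311,.06),g=(.581,.103,.127),r=(.568,.039,.127),b=(.5565,-.025,.127))
for c in ["top","scene","wrist"]:
    s=arm.snapshot(c); np.save(f"{c}_n.npy",s,allow_pickle=True)
    T=s["world_to_cam"];K=s["camera_matrix"]
    for n,p in P.items():
        q=K@(T@np.r_[p,1])[:3]; 
        if q[2]<0: continue
        u,v=np.round(q[:2]/q[2]).astype(int)
        if not(4<u<507 and 4<v<379): continue
        zs=[px2w(s,u+i,v+j)[2] for i in range(-2,3) for j in range(-2,3)]
        print(c,n,u,v,"z",np.median(zs).round(4))
a=np.load("top.npy",allow_pickle=True).item()["img"][190:270,270:450].astype(int);b=np.load("top_n.npy",allow_pickle=True).item()["img"][190:270,270:450].astype(int)
o=arm.observe();print(o["t"],o["tool_pos"],o["tool_rot"],o["qpos"],o["force"])
E
python3 chk.py
python3 - <<'E'
import numpy as np,cv2
f=lambda n:cv2.resize(np.load(n,allow_pickle=True).item()["img"][170:280,160:450,::-1],None,fx=2.6,fy=2.6,interpolation=cv2.INTER_CUBIC)
cv2.imwrite("pics/cmp.png",np.vstack([f("top.npy"),f("top_n.npy")]))
E
```

```text
top sw 338 230 z 0.6132
top g 192 190 z 0.1258
top r 215 195 z 0.126
top b 239 200 z 0.1256
scene sw 202 168 z 0.0523
scene g 304 224 z 0.1286
scene r 285 212 z 0.1289
scene b 267 200 z 0.1284
wrist sw 126 204 z 0.0515
wrist r 454 185 z 0.1267
wrist b 388 197 z 0.1268
6.75 [ 0.51237129 -0.14834059  0.20811599] [-7.97537622e-06  1.80156130e-01  9.83638013e-01  1.70512061e-04] [-0.4088242   0.31703255  0.77063378  1.85880895 -0.25121127  1.06528694
  1.66845354] [-0.53615304 -1.31709849  0.0363729 ]
```

View pics/cmp.png

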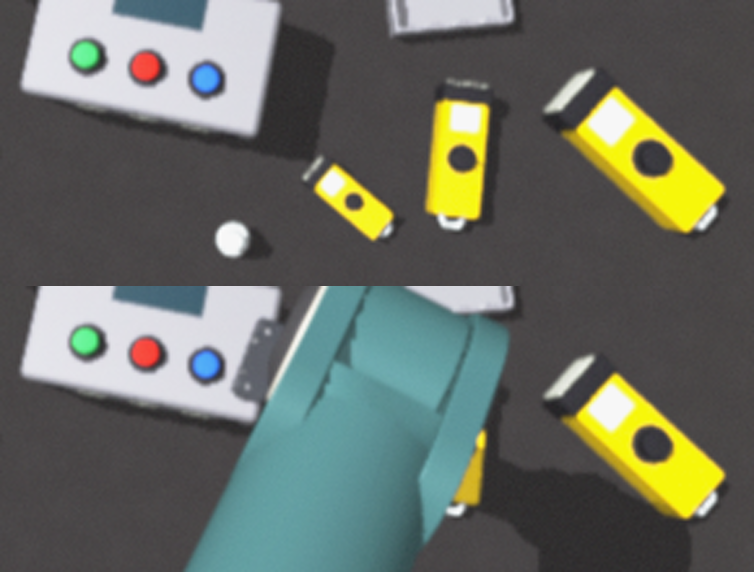

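The picture shows the torch where it was. Its switch now stands at z = 52 mm (was 60), so it is in. Next: green.

Call:
drive_tool([
  {"tx": 0.03, "ty": 0.3, "tz": 0, "ax": 0, "ay": 0, "az": 0, "grip": 0},
  {"tx": 0.07, "ty": 0.7, "tz": 0, "ax": 0, "ay": 0, "az": 0, "grip": 0},
  {"tx": 0.07, "ty": 0.7, "tz": 0, "ax": 0, "ay": 0, "az": 0, "grip": 0},
  {"tx": 0.07, "ty": 0.7, "tz": 0, "ax": 0, "ay": 0, "az": 0, "grip": 0},
  {"tx": 0.07, "ty": 0.7, "tz": 0, "ax": 0, "ay": 0, "az": 0, "grip": 0},
  {"tx": 0.07, "ty": 0.7, "tz": 0, "ax": 0, "ay": 0, "az": 0, "grip": 0},
  {"tx": 0.07, "ty": 0.7, "tz": 0, "ax": 0, "ay": 0, "az": 0, "grip": 0},
  {"tx": 0.07, "ty": 0.7, "tz": 0, "ax": 0, "ay": 0, "az": 0, "grip": 0},
  {"tx": 0.07, "ty": 0.7, "tz": 0, "ax": 0, "ay": 0, "az": 0, "grip": 0},
  {"tx": 0.05, "ty": 0.57, "tz": 0, "ax": 0, "ay": 0, "az": 0, "grip": 0},
  {"tx": 0, "ty": 0, "tz": 0, "ax": 0, "ay": 0, "az": 0, "grip": 0},
  {"tx": 0, "ty": 0, "tz": 0, "ax": 0, "ay": 0, "az": 0, "grip": 0},
])

```text
t: 7.75
tool_pos: [0.5808, 0.1015, 0.2074]
tool_rot: [-0.0, 0.181, 0.983, -0.0]
force: [-0.6, -0.7, -0.4]
grip_width: 0.005
finger_force: 0.0
```

```bash
cat > u.py <<'E'
import sys
from h import *
from scipy.spatial.transform import Rotation as Ro
o=arm.observe();p=o["tool_pos"];q=o["tool_rot"];R=Ro.from_quat(np.r_[q[1:],q[0]]).as_matrix()
print(o["t"],np.round(p,4),np.round(o["qpos"],2),np.round(o["force"],1));print("units",np.round(R.T@(np.array([float(a) for a in sys.argv[1:]])-p)/.04,3))
E
python3 u.py .580 .1025 .127
```

```text
7.75 [0.5808 0.1015 0.2074] [-0.74  0.42  0.67  1.72 -0.28  1.11  1.23] [-0.6 -0.7 -0.4]
units [0.028 0.019 2.01 ]
```

Call:
drive_tool([
  {"tx": 0.02, "ty": 0.02, "tz": 0.4, "ax": 0, "ay": 0, "az": 0, "grip": 0},
  {"tx": 0, "ty": 0, "tz": 0.6, "ax": 0, "ay": 0, "az": 0, "grip": 0},
  {"tx": 0, "ty": 0, "tz": 0.5, "ax": 0, "ay": 0, "az": 0, "grip": 0},
  {"tx": 0, "ty": 0, "tz": 0.3, "ax": 0, "ay": 0, "az": 0, "grip": 0},
  {"tx": 0, "ty": 0, "tz": 0.1, "ax": 0, "ay": 0, "az": 0, "grip": 0},
  {"tx": 0, "ty": 0, "tz": 0.05, "ax": 0, "ay": 0, "az": 0, "grip": 0},
  {"tx": 0, "ty": 0, "tz": 0.05, "ax": 0, "ay": 0, "az": 0, "grip": 0},
  {"tx": 0, "ty": 0, "tz": 0.05, "ax": 0, "ay": 0, "az": 0, "grip": 0},
  {"tx": 0, "ty": 0, "tz": 0.05, "ax": 0, "ay": 0, "az": 0, "grip": 0},
  {"tx": 0, "ty": 0, "tz": 0.05, "ax": 0, "ay": 0, "az": 0, "grip": 0},
  {"tx": 0, "ty": 0, "tz": 0, "ax": 0, "ay": 0, "az": 0, "grip": 0},
  {"tx": 0, "ty": 0, "tz": 0, "ax": 0, "ay": 0, "az": 0, "grip": 0},
])

```text
t: 8.75
tool_pos: [0.5806, 0.1022, 0.1217]
tool_rot: [0.0, 0.181, 0.983, 0.0]
force: [2.2, -0.9, 2.2]
grip_width: 0.001
finger_force: 1.1
```

Call:
drive_tool([
  {"tx": 0, "ty": 0, "tz": 0.04, "ax": 0, "ay": 0, "az": 0, "grip": 0},
  {"tx": 0, "ty": 0, "tz": 0.03, "ax": 0, "ay": 0, "az": 0, "grip": 0},
  {"tx": 0, "ty": 0, "tz": 0, "ax": 0, "ay": 0, "az": 0, "grip": 0},
  {"tx": 0, "ty": 0, "tz": 0, "ax": 0, "ay": 0, "az": 0, "grip": 0},
])

```text
t: 9.08
tool_pos: [0.5803, 0.1024, 0.1186]
tool_rot: [0.0, 0.181, 0.983, -0.0]
force: [1.4, -0.2, 2.3]
grip_width: 0.005
finger_force: 1.1
```

Call:
drive_tool([
  {"tx": 0, "ty": 0, "tz": -0.1, "ax": 0, "ay": 0, "az": 0, "grip": 0},
  {"tx": 0, "ty": 0, "tz": -0.3, "ax": 0, "ay": 0, "az": 0, "grip": 0},
  {"tx": 0, "ty": 0, "tz": -0.5, "ax": 0, "ay": 0, "az": 0, "grip": 0},
  {"tx": 0, "ty": 0, "tz": -0.5, "ax": 0, "ay": 0, "az": 0, "grip": 0},
  {"tx": 0, "ty": 0, "tz": -0.4, "ax": 0, "ay": 0, "az": 0, "grip": 0},
  {"tx": 0, "ty": 0, "tz": -0.2, "ax": 0, "ay": 0, "az": 0, "grip": 0},
  {"tx": 0, "ty": 0, "tz": 0, "ax": 0, "ay": 0, "az": 0, "grip": 0},
])

```text
t: 9.67
tool_pos: [0.5809, 0.1025, 0.2007]
tool_rot: [0.001, 0.181, 0.983, 0.001]
force: [-0.5, -0.4, 0.1]
grip_width: 0.007
finger_force: 0.0
```

```bash
python3 chk.py; python3 u.py .5565 -.0255 .127
```

```text
top sw 338 230 z 0.051
top g 192 190 z 0.3397
top r 215 195 z 0.1264
top b 239 200 z 0.1256
scene sw 202 168 z 0.0539
scene g 304 224 z 0.1204
scene r 285 212 z 0.1285
scene b 267 200 z 0.1288
wrist g 260 202 z 0.1186
wrist r 193 212 z 0.1266
wrist b 129 224 z 0.1266
9.8167 [0.57977603 0.10242332 0.19792084] [-5.05650656e-04  1.81263785e-01  9.83434360e-01 -2.09240230e-04] [-0.73636807  0.42427597  0.66581352  1.73201946 -0.2911893   1.08728771
  1.22987697] [-0.10725865 -0.15402593 -0.70813777]
9.8167 [0.5798 0.1024 0.1979] [-0.74  0.42  0.67  1.73 -0.29  1.09  1.23] [-0.1 -0.2 -0.7]
units [-0.598 -3.194  1.774]
```

Green is in (z 118.6 mm) and red is still out. Next: blue.

Call:
drive_tool([
  {"tx": -0.1, "ty": -0.5, "tz": 0, "ax": 0, "ay": 0, "az": 0, "grip": 0},
  {"tx": -0.1, "ty": -0.6, "tz": 0, "ax": 0, "ay": 0, "az": 0, "grip": 0},
  {"tx": -0.1, "ty": -0.6, "tz": 0, "ax": 0, "ay": 0, "az": 0, "grip": 0},
  {"tx": -0.1, "ty": -0.6, "tz": 0, "ax": 0, "ay": 0, "az": 0, "grip": 0},
  {"tx": -0.1, "ty": -0.6, "tz": 0, "ax": 0, "ay": 0, "az": 0, "grip": 0},
  {"tx": -0.1, "ty": -0.3, "tz": 0, "ax": 0, "ay": 0, "az": 0, "grip": 0},
  {"tx": 0, "ty": 0, "tz": 0, "ax": 0, "ay": 0, "az": 0, "grip": 0},
  {"tx": 0, "ty": 0, "tz": 0, "ax": 0, "ay": 0, "az": 0, "grip": 0},
])

```text
t: 10.48
tool_pos: [0.557, -0.0257, 0.1982]
tool_rot: [-0.0, 0.182, 0.983, -0.0]
force: [-0.8, 0.2, 0.7]
grip_width: 0.003
finger_force: 0.0
```

```bash
python3 u.py .5565 -.0255 .127
```

```text
10.4833 [ 0.557  -0.0257  0.1982] [-0.57  0.37  0.71  1.81 -0.27  1.06  1.44] [-0.8  0.2  0.7]
units [ 0.013 -0.     1.78 ]
```

Call:
drive_tool([
  {"tx": 0, "ty": 0, "tz": 0.4, "ax": 0, "ay": 0, "az": 0, "grip": 0},
  {"tx": 0, "ty": 0, "tz": 0.6, "ax": 0, "ay": 0, "az": 0, "grip": 0},
  {"tx": 0, "ty": 0, "tz": 0.4, "ax": 0, "ay": 0, "az": 0, "grip": 0},
  {"tx": 0, "ty": 0, "tz": 0.2, "ax": 0, "ay": 0, "az": 0, "grip": 0},
  {"tx": 0, "ty": 0, "tz": 0.08, "ax": 0, "ay": 0, "az": 0, "grip": 0},
  {"tx": 0, "ty": 0, "tz": 0.05, "ax": 0, "ay": 0, "az": 0, "grip": 0},
  {"tx": 0, "ty": 0, "tz": 0.05, "ax": 0, "ay": 0, "az": 0, "grip": 0},
  {"tx": 0, "ty": 0, "tz": 0.05, "ax": 0, "ay": 0, "az": 0, "grip": 0},
  {"tx": 0, "ty": 0, "tz": 0.05, "ax": 0, "ay": 0, "az": 0, "grip": 0},
  {"tx": 0, "ty": 0, "tz": 0.05, "ax": 0, "ay": 0, "az": 0, "grip": 0},
  {"tx": 0, "ty": 0, "tz": 0.05, "ax": 0, "ay": 0, "az": 0, "grip": 0},
  {"tx": 0, "ty": 0, "tz": 0, "ax": 0, "ay": 0, "az": 0, "grip": 0},
])

```text
t: 11.48
tool_pos: [0.5573, -0.0257, 0.1194]
tool_rot: [0.0, 0.181, 0.983, 0.0]
force: [1.3, 1.7, 3.2]
grip_width: 0.006
finger_force: 1.2
```

Call:
drive_tool([
  {"tx": 0, "ty": 0, "tz": 0, "ax": 0, "ay": 0, "az": 0, "grip": 0},
  {"tx": 0, "ty": 0, "tz": 0, "ax": 0, "ay": 0, "az": 0, "grip": 0},
])

```text
t: 11.65
tool_pos: [0.5571, -0.0259, 0.1196]
tool_rot: [0.0, 0.181, 0.983, -0.0]
force: [1.0, 1.3, 1.8]
grip_width: 0.004
finger_force: 0.9
```

Call:
drive_tool([
  {"tx": 0, "ty": 0, "tz": -0.1, "ax": 0, "ay": 0, "az": 0, "grip": 0},
  {"tx": 0, "ty": 0, "tz": -0.3, "ax": 0, "ay": 0, "az": 0, "grip": 0},
  {"tx": 0, "ty": 0, "tz": -0.6, "ax": 0, "ay": 0, "az": 0, "grip": 0},
  {"tx": 0, "ty": 0, "tz": -0.7, "ax": 0, "ay": 0, "az": 0, "grip": 0},
  {"tx": 0, "ty": 0, "tz": -0.7, "ax": 0, "ay": 0, "az": 0, "grip": 0},
  {"tx": 0, "ty": 0, "tz": -0.4, "ax": 0, "ay": 0, "az": 0, "grip": 0},
  {"tx": 0, "ty": 0, "tz": 0, "ax": 0, "ay": 0, "az": 0, "grip": 0},
  {"tx": 0, "ty": 0, "tz": 0, "ax": 0, "ay": 0, "az": 0, "grip": 0},
])

```text
t: 12.32
tool_pos: [0.5572, -0.0259, 0.2327]
tool_rot: [0.001, 0.181, 0.983, 0.0]
force: [0.9, -0.8, 0.1]
grip_width: 0.002
finger_force: 0.0
```

```bash
python3 chk.py; python3 -c "
import numpy as np,cv2
cv2.imwrite('pics/end.png',np.load('scene_n.npy',allow_pickle=True).item()['img'][...,::-1])"
```

```text
top sw 338 230 z 0.0508
top g 192 190 z 0.6358
top r 215 195 z 0.6447
top b 239 200 z 0.6347
scene sw 202 168 z 0.0536
scene g 304 224 z 0.121
scene r 285 212 z 0.1283
scene b 267 200 z 0.121
wrist sw 39 201 z 0.0519
wrist g 381 172 z 0.1188
wrist r 319 182 z 0.1266
wrist b 259 193 z 0.1194
12.4667 [ 0.55651143 -0.02583044  0.23085714] [-6.13824050e-04  1.81400739e-01  9.83409037e-01 -2.48585991e-04] [-0.59405989  0.3335435   0.72904251  1.77457098 -0.24343336  1.1271424
  1.41938413] [0.36565778 0.49525237 0.14632125]
```

View pics/end.png

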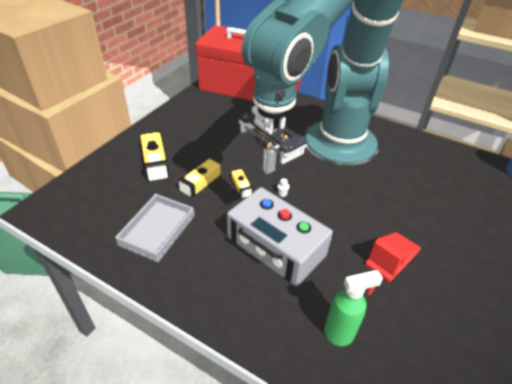

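The final view shows everything in place and the gripper clear of it. Switch, green (304,224) and blue (267,201) are in; red (285,212) is out.

```bash
python3 -c "
from cell import arm
print(arm.hand_in())"
```

```text
the job is handed in; nothing more can be done
None
```

I pressed the torch switch, then the green button, then the blue one, each about 7–8 mm in. Red stayed out, nothing looked moved in the final pictures, and the job was handed in at about 12.5 s.

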